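# Check the last casting on the scale and pack seven in the round dish

## Task

Three stemmed castings are still missing from the round dish. Stand the one lying in the sloping rest upright on the scale pan, let go of it for about a second so that it can be weighed, then pack it and the two castings standing on the table into the dish, so that all seven stand upright and flat on the dish's floor, six round one. Knock no casting over and leave the other things on the desk where they are.

Things in the scene. Friction and masses are not known exactly. Their poses are not given: they have to be found in the camera images.
- dish: fixed round steel dish, 118 mm outside, 110 mm inside diameter, floor 4 mm thick, rim 32 mm above the table. Origin: centre of its underside, z up; any yaw. Four castings stand loose in it, about 36.5 mm from the centre at 60, 180, 240 and 300 degrees from its x axis; free are the centre and about 0 and 120 degrees. Filled, there is about 2 mm of play between neighbours.
- scale: low grey bench scale, fixed, 190 x 150 mm, with a flat square steel pan 120 x 130 mm whose top is 50 mm above the table. Origin: on the table under the pan's centre, z up; the display part reaches 125 mm towards -x and is only 36 mm high.
- scale_pan (a point): centre of the top face of the scale's pan, 50 mm above the table; the pan is rigid.
- rest: small dark wooden rest, fixed, base 100 x 60 x 8 mm; two 4 mm rails, 24 mm over their outsides, slope at 45 degrees, rising towards the rest's +x, with a 24 mm wide stop at their low end. Origin: on the table, 12 mm to -x of the base's centre, z up. The casting's sides stick out past the rails.
- unchecked: yellow-metal casting: plain cylinder 34 mm in diameter, 44 mm tall (1.5 mm chamfers), with a slim stem 10 mm in diameter, 30 mm tall, centred on its top; 74 mm over all, about 0.35 kg; all seven alike. Origin: centre of its flat underside; z along its axis towards the stem. This one lies in the rest at 45 degrees, its underside against the stop (centre of the underside 26 mm above the table), stem pointing up the slope.
- loose0: yellow-metal casting: plain cylinder 34 mm in diameter, 44 mm tall (1.5 mm chamfers), with a slim stem 10 mm in diameter, 30 mm tall, centred on its top; 74 mm over all, about 0.35 kg; all seven alike. Origin: centre of its flat underside; z along its axis towards the stem. This one stands on the table to the right of the dish.
- loose1: yellow-metal casting: plain cylinder 34 mm in diameter, 44 mm tall (1.5 mm chamfers), with a slim stem 10 mm in diameter, 30 mm tall, centred on its top; 74 mm over all, about 0.35 kg; all seven alike. Origin: centre of its flat underside; z along its axis towards the stem. This one stands on the table, either to the right of the dish or on the left, just beyond the scale.
- packed0: yellow-metal casting: plain cylinder 34 mm in diameter, 44 mm tall (1.5 mm chamfers), with a slim stem 10 mm in diameter, 30 mm tall, centred on its top; 74 mm over all, about 0.35 kg; all seven alike. Origin: centre of its flat underside; z along its axis towards the stem. This one already stands in the dish, at about 60 degrees in the dish's frame.
- packed1: yellow-metal casting: plain cylinder 34 mm in diameter, 44 mm tall (1.5 mm chamfers), with a slim stem 10 mm in diameter, 30 mm tall, centred on its top; 74 mm over all, about 0.35 kg; all seven alike. Origin: centre of its flat underside; z along its axis towards the stem. This one already stands in the dish, at about 180 degrees in the dish's frame.
- packed2: yellow-metal casting: plain cylinder 34 mm in diameter, 44 mm tall (1.5 mm chamfers), with a slim stem 10 mm in diameter, 30 mm tall, centred on its top; 74 mm over all, about 0.35 kg; all seven alike. Origin: centre of its flat underside; z along its axis towards the stem. This one already stands in the dish, at about 240 degrees in the dish's frame.
- packed3: yellow-metal casting: plain cylinder 34 mm in diameter, 44 mm tall (1.5 mm chamfers), with a slim stem 10 mm in diameter, 30 mm tall, centred on its top; 74 mm over all, about 0.35 kg; all seven alike. Origin: centre of its flat underside; z along its axis towards the stem. This one already stands in the dish, at about 300 degrees in the dish's frame.
- jar: bystander: small glass jar with black lid, 38 mm in diameter, 54 mm tall, standing on the table where loose1 does not; origin at the centre of its underside.
- bars: bystander: stack of small yellow-metal bars, 28 x 48 mm, 30 mm high, between robot, dish and scale; origin at the centre of its underside.
- scissors: bystander: scissors about 190 mm long, 11 mm high, lying beyond the dish; origin near the pivot, on the table.
- tweezers: bystander: steel tweezers 110 mm long, 7 mm high, lying between the robot and the dish; origin at the middle, on the table.
Mind the look-alikes: they are no part of the job. What is shaped like the packed0 but purple is not meant.

How it is judged:
By the outcome, as a careful person would: the job done as asked, in the order asked, and still so for the second after the job is handed in, with the robot touching nothing.
It also fails if it takes over 72 s, if anything falls off the work surface, if the arm or the gripper's body presses on something with over 40 N, if the wrist force passes 120 N, or if a joint passes its speed limit or range.

## Robot

A 6-joint arm with a two-finger parallel gripper is mounted at the origin on the work surface. World frame = base frame: x ahead of the robot, y to its left, z up, the work surface at z = 0. Lengths are in m, angles in degrees, forces in N, time in s.
With the tool pointing down it reaches from about 0.25 to 0.85 m from the base axis. Payload 12.5 kg.
Tool frame: the origin (TCP) lies at the very end of the fingers, on their centre line; the grasp point (between the pads) lies 19 mm behind it; z points along the fingers, y is the direction in which the jaws open and shut (so a half turn about z gives the same grasp; the last joint's range is limited). The gripper opens to 93 mm and grips with 3 to 60 N. Pads are 15 mm wide; open, the fingers measure 128 mm over their backs; the gripper's body (75 mm by 188 mm) begins 65 mm behind the grasp point.
Start: joints at [71.929, 20.094, 94.641, -0, 65.266, -4.847], TCP at [0.126, 0.535, 0.219] pointing down, gripper open.
Joint ranges: [-157.81, 157.81], [-45, 120.19], [0.68, 151.7], [-89.99, 269.99], [4.06, 180], [-164.3, 164.3]. Speed limits (degrees/s): [127.2, 127.2, 159.86, 180, 180, 180].

## Interface

Orientations are given as [roll, pitch, yaw] about the fixed x, y, z axes, in that order (R = Rz(yaw) Ry(pitch) Rx(roll)).
In Python, from cell import arm gives the robot as it stands. Calls block until the motion is done:
- arm.move_ptp(position, orientation): joint-space move of the TCP to a pose.
- arm.line_to(position, rate=0.15, rotation=None, until_force=None): straight line of the TCP; rotation=None keeps the orientation; rate is the mean speed in m/s. With until_force (N) it stops when the force on the tool has changed by that much, and returns True; else False.
- arm.goto_joints(angles): joint-space move.
- arm.ungrasp() and arm.gripper_close(): open the fingers fully, or close them until they stop; the grip force is fixed at half the most.
- arm.sleep(seconds).
- arm.inverse_kinematics(position, orientation): joint angles nearest the present ones, or None.
- arm.get_image(name): name is "scene" or "top" or "wrist"; returns (picture, depth): 400x640x3 uint8, red, green, blue; 400x640 float32, m along the optical axis (not along the pixel's ray), 0 where there is no reading.
- arm.camera_model(name): a dict with "fx", "fy", "cx", "cy" (pixels), "k1" (the pictures are not rectified: a ray, as slopes to the right and down, at radius r is drawn at 1 + k1 r^2 times it, then the intrinsics apply), "origin" and "attitude" of the camera in the world; the wrist camera has in their place "mount" (4x4, takes a point from camera to tool coordinates, whose origin is the TCP and whose axes are the flange's). Camera axes: x right, y down, z forward; pixel columns grow to the right and rows downward; lengths in m; the calibration is good to about 2 mm. A picture is of the moment at which its call begins: read the wrist's pose just before it. camera_model takes no time and is no camera call.
A pose or a line that the arm cannot do raises arm.IKError and nothing moves.
- arm.sign_off(): hands the job in, once; it reports no verdict.
Trained networks look in the newest picture that a camera, given by its name, has taken for a name from the list of things; names that differ only in an ending like _2 or _b are one class to them, and where a whole thing is asked for, a point or a joint stands for the part that bears it (a point fixed in the world has none). Each returns a list of dicts, best first, with "conf" (0 to 1); they miss things now and then, are a little off and sometimes report something else, mostly with a low value. They report only what shows in the picture. A call takes as long as a camera call. They do not tell look-alikes from the thing itself.
- arm.trace(thing, camera): "region" (400x640 bool, what is visible of it).
- arm.mark_of(thing, camera): "xyz" ([x, y, z] in m, in world coordinates, good to about 4 mm: a listed point, or the origin of a listed thing).
Readings, each from a call of its own:
- arm.current_t(): time.
- arm.current_joint_pos(): joint angles.
- arm.current_qvel(): joint speeds.
- arm.current_tau(): joint torques, N m.
- arm.current_ee_pos(): TCP position.
- arm.current_tool_rot(): TCP orientation.
- arm.current_contact_force(): force on the tool from outside, world axes, zero at the start.
- arm.current_torque(): the same for the moment, N m.
- arm.current_opening(): opening from 0.0 (shut) to 1.0 (fully open).
Only numpy, scipy, OpenCV 4.12 (cv2) and the standard library are available. Lean on these libraries where they do the work, as an engineer would, in place of code of your own. Each camera call takes 0.05 s, during which the arm holds its last target. There are 200 camera calls.

## Working session

There is one attempt and no reset: what is moved stays moved. The work goes in short steps, each a Python script; the robot and the scene stay as the last script left them, time stands still between calls to the robot, and variables do not carry over. Pictures are saved under pics/ and viewed, about 8 in all and at most 12, crops included, and the job is handed in when it is done.

```bash
mkdir -p pics; ls; cat > h.py <<'E'
import numpy as np, cv2
from scipy.spatial.transform import Rotation as R
from cell import arm
def rot(o): return R.from_euler('xyz',o,degrees=True).as_matrix()
def cam(name):
    m=arm.camera_model(name)
    if 'mount' in m:
        T=np.eye(4);T[:3,:3]=rot(arm.current_tool_rot());T[:3,3]=arm.current_ee_pos()
        return m,T@np.array(m['mount'])
    T=np.eye(4);a=np.array(m['attitude'],float)
    T[:3,:3]=a if a.shape==(3,3) else rot(a)
    T[:3,3]=m['origin'];return m,T
def cloud(m,T,d):
    K=np.array([[m['fx'],0,m['cx']],[0,m['fy'],m['cy']],[0,0,1.]])
    v,u=np.mgrid[:400,:640]
    p=cv2.undistortPoints(np.stack([u,v],-1).reshape(-1,1,2).astype(np.float64),K,np.array([m['k1'],0,0,0,0.])).reshape(400,640,2)
    P=np.dstack([p*d[...,None],d]);W=P@T[:3,:3].T+T[:3,3];W[d<=0]=np.nan
    return W
def look(name,fn=None):
    m,T=cam(name);im,d=arm.get_image(name)
    if fn: cv2.imwrite('pics/'+fn,cv2.cvtColor(im,cv2.COLOR_RGB2BGR))
    return im,cloud(m,T,d)
E
python3 - <<'E'
from h import *
print(arm.camera_model('top'));print(arm.camera_model('wrist'))
for c in ['top','scene']:
    im,W=look(c,c+'0.png')
    print(c,np.nanpercentile(W[...,2],[1,20,50,80,99]).round(3))
    for n in ['dish','scale','scale_pan','rest','unchecked','loose0','loose1','packed0','jar','bars','scissors','tweezers']:
        r=arm.mark_of(n,c);print(n,[(np.round(x['xyz'],3).tolist(),round(x['conf'],2)) for x in r])
a=cv2.imread('pics/top0.png');b=cv2.imread('pics/scene0.png')
E
```

```text
pics
{'fx': 417.27342123728585, 'fy': 417.27342123728585, 'cx': 318.1233087074862, 'cy': 196.6348402723726, 'k1': 0.0364012801979562, 'origin': array([3.99133989e-01, 7.56197268e-04, 8.99094352e-01]), 'attitude': array([-168.57579602,    0.68022346,  -89.25388038])}
{'fx': 286.42570219870123, 'fy': 286.42570219870123, 'cx': 315.0480245810072, 'cy': 204.36050507285, 'k1': -0.05009127421941056, 'mount': array([[-1.16917693e-03, -9.55055265e-01, -2.96425496e-01,
         8.21230312e-02],
       [ 9.99998547e-01, -7.48895747e-04, -1.53137436e-03,
        -8.93478269e-04],
       [ 1.24055535e-03, -2.96426855e-01,  9.55054753e-01,
        -1.65332312e-01],
       [ 0.00000000e+00,  0.00000000e+00,  0.00000000e+00,
         1.00000000e+00]])}
top [-0.755 -0.001  0.001  0.005  0.151]
dish [([0.568, 0.025, -0.004], 0.7), ([0.555, 0.058, 0.004], 0.6)]
scale [([0.492, 0.285, -0.002], 0.96)]
scale_pan [([0.487, 0.29, 0.052], 0.65)]
rest [([0.429, -0.302, 0.002], 0.63), ([0.769, -0.084, -0.007], 0.59)]
unchecked [([0.42, -0.311, 0.03], 0.86), ([0.768, -0.086, -0.008], 0.58), ([0.594, 0.001, 0.00
[... 821 characters left out ...]
18, -0.166, -0.002], 0.89), ([0.662, 0.175, 0.003], 0.58), ([0.49, 0.285, 0.049], 0.33)]
loose1 [([0.618, -0.166, -0.002], 0.89), ([0.662, 0.175, 0.003], 0.58), ([0.49, 0.285, 0.049], 0.33)]
packed0 [([0.549, 0.061, 0.005], 0.74), ([0.62, 0.25, 0.001], 0.73), ([0.555, -0.002, 0.004], 0.71), ([0.607, 0.032, 0.002], 0.51), ([0.592, -0.004, 0.007], 0.5)]
jar [([0.647, -0.25, -0.001], 0.71), ([0.595, -0.005, 0.006], 0.57), ([0.771, -0.086, 0.001], 0.18)]
bars [([0.422, 0.097, -0.0], 0.84)]
scissors [([0.771, -0.082, -0.001], 0.93)]
tweezers [([0.406, -0.112, 0.0], 0.71), ([0.552, -0.003, 0.006], 0.61), ([0.59, -0.007, 0.006], 0.58), ([0.492, 0.283, 0.051], 0.41), ([0.617, -0.167, -0.002], 0.37)]
```

View pics/top0.png

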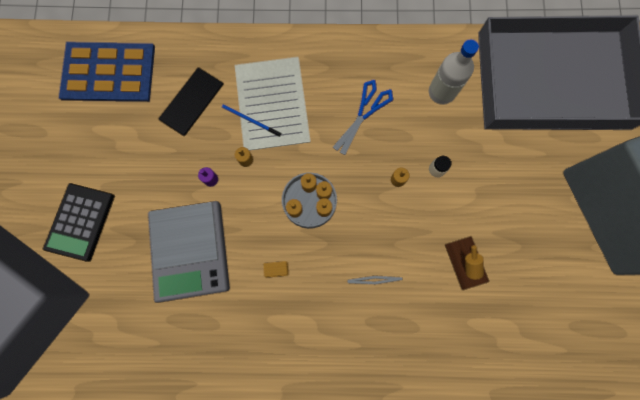

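View pics/scene0.png

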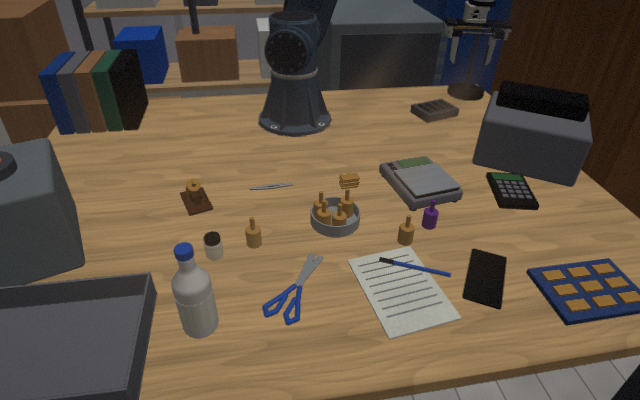

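Loose castings show at top-view pixels (243,156) and (400,176). The purple look-alike is at (208,177), the jar at (440,166) and the rest with the inclined casting at (470,262), its stem pointing to image-up (+x). The scale is at (190,250) with its display towards the robot. Next I'll check a close crop, the rest's yaw and the IK options.

```bash
python3 - <<'E'
from h import *
print(arm.current_t(),arm.current_tool_rot())
im,W=look('top','top1.png')
a=cv2.imread('pics/top1.png');im2=cv2.resize(a[130:310,180:500],None,fx=2.5,fy=2.5,interpolation=cv2.INTER_CUBIC);cv2.imwrite('pics/crop1.png',im2)
def zone(x,y,r,z0,z1):
    m=(np.hypot(W[...,0]-x,W[...,1]-y)<r)&(W[...,2]>z0)&(W[...,2]<z1);return W[m]
for n,x,y in [('A',.662,.175),('B',.625,-.168),('purple',.618,.25)]:
    p=zone(x,y,.03,.055,.09);q=zone(x,y,.03,.03,.054);print(n,len(p),p.mean(0) if len(p) else 0,len(q),np.median(q,0) if len(q) else 0)
p=zone(.57,.026,.075,.025,.036);print('rim',len(p));c,r=cv2.minEnclosingCircle(p[:,:2].astype(np.float32));print(c,r)
# rest yaw
arm.trace
for t in ['rest','unchecked']:
    for c in arm.trace(t,'top')[:1]:
        g=c['region'];P=W[g];P=P[np.isfinite(P).all(1)];P=P[np.hypot(P[:,0]-.43,P[:,1]+.305)<.1]
        print(t,c['conf'],len(P),P.min(0),P.max(0))
        if t=='rest': print(cv2.minAreaRect(P[P[:,2]<.015][:,:2].astype(np.float32)*1000))
        else:
            cc=P.mean(0);u,s,v=np.linalg.svd(P-cc);print(cc,s,v)
for yaw in (0,90,180,-90,-175):
    print(yaw,np.round(arm.inverse_kinematics([.57,.025,.19],[180,0,yaw]),0))
E
```

```text
1.3 [1.79999999e+02 2.90559929e-07 1.66776351e+02]
A 34 [0.66197238 0.17658226 0.0690769 ] 194 [0.65923905 0.17358125 0.04395344]
B 31 [ 0.61993501 -0.16074497  0.06971418] 187 [ 0.61773422 -0.15868987  0.04327469]
purple 33 [0.6164306  0.25112551 0.06948202] 188 [0.61353309 0.24870444 0.04404659]
rim 399
(0.5698094367980957, 0.0322483666241169) 0.05915651470422745
rest 0.88 996 [ 0.38558404 -0.34555759 -0.00354721] [ 0.49726749 -0.25578923  0.05384029]
((441.9689025878906, -300.6209716796875), (103.20497131347656, 64.78581237792969), 17.39565658569336)
unchecked 0.84 513 [ 0.40800174 -0.32493333  0.00452371] [ 0.47264857 -0.2805938   0.08329606]
[ 0.43750767 -0.29670464  0.05539173] [0.41459947 0.21121221 0.16417863] [[-0.84034422 -0.16164098 -0.51739133]
 [-0.10685423 -0.88637453  0.45046905]
 [ 0.53141676 -0.43383451 -0.72758769]]
0 [-2. 24. 93. -0. 63. 88.]
90 [-2. 24. 93. -0. 63. -2.]
180 [ -2.  24.  93.   0.  63. -92.]AttributeError: 'NoneType' object has no attribute 'rint'

The above exception was the direct cause of the following exception:

Traceback (most recent call last):
TypeError: loop of ufunc does not support argument 0 of type NoneType which has no callable rint method
```

View pics/crop1.png

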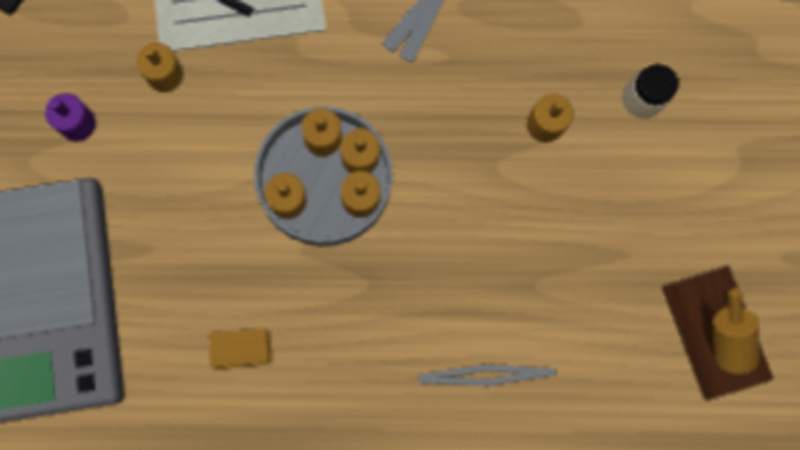

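```bash
cat >> h.py <<'E'
def tiltori(yaw,flip):
    y=np.radians(yaw);c=np.array([np.cos(y),np.sin(y),1])/2**.5*1.0
    c=np.array([np.cos(y)*.5**.5,np.sin(y)*.5**.5,.5**.5]);z=-c
    yy=np.array([-np.sin(y),np.cos(y),0])*flip;x=np.cross(yy,z)
    return c,R.from_matrix(np.stack([x,yy,z],1)).as_euler('xyz',degrees=True)
def ik(p,o):
    q=arm.inverse_kinematics(list(p),list(o));return None if q is None else np.round(q,1)
E
python3 - <<'E'
from h import *
o=np.array([.418,-.310,.026])
for f in (1,-1):
    c,e=tiltori(17.4,f);print(f,e.round(1),[ik(o+c*d,e) for d in (.049,.1,.15,.17)])
for yaw in range(-180,180,30): print(yaw,ik([.57,.03,.19],[180,0,yaw]),ik([.49,.287,.1],[180,0,yaw]))
E
```

```text
1 [-180.   -45.  -162.6] [array([ -24.6,   50.1,   80.3,  -28.3,   86.7, -120.7]), array([ -22.6,   49.7,   74.8,  -27.1,   92.7, -122.1]), array([ -20.9,   49.9,   68.5,  -26.3,   98.7, -123.4]), array([ -20.2,   50.2,   65.8,  -26.1,  101.2, -124. ])]
-1 [180.   45.   17.4] [array([-24.6,  50.1,  80.3, -28.3,  86.7,  59.3]), array([-22.6,  49.7,  74.8, -27.1,  92.7,  57.9]), array([-20.9,  49.9,  68.5, -26.3,  98.7,  56.6]), array([-20.2,  50.2,  65.8, -26.1, 101.2,  56. ])]
-180 [ -1.7  24.   93.2   0.   62.8 -91.7] [ 25.7  30.3  97.7   0.   52.  -64.3]
-150 [  -1.7   24.    93.2    0.    62.8 -121.7] [ 25.7  30.3  97.7   0.   52.  -94.3]
-120 [  -1.7   24.    93.2    0.    62.8 -151.7] [  25.7   30.3   97.7    0.    52.  -124.3]
-90 None [  25.7   30.3   97.7    0.    52.  -154.3]
-60 [ -1.7  24.   93.2  -0.   62.8 148.3] None
-30 [ -1.7  24.   93.2  -0.   62.8 118.3] [ 25.7  30.3  97.7  -0.   52.  145.7]
0 [-1.7 24.  93.2 -0.  62.8 88.3] [ 25.7  30.3  97.7  -0.   52.  115.7]
30 [-1.7 24.  93.2 -0.  62.8 58.3] [25.7 30.3 97.7 -0.  52.  85.7]
60 [-1.7 24.  93.2 -0.  62.8 28.3] [25.7 30.3 97.7 -0.  52.  55.7]
90 [-1.7 24.  93.2 -0.  62.8 -1.7] [25.7 30.3 97.7 -0.  52.  25.7]
120 [ -1.7  24.   93.2   0.   62.8 -31.7] [25.7 30.3 97.7 -0.  52.  -4.3]
150 [ -1.7  24.   93.2   0.   62.8 -61.7] [ 25.7  30.3  97.7   0.   52.  -34.3]
```

```bash
python3 - <<'E'
from h import *
arm.move_ptp([.57,.03,.2],[180,0,180])
im,W=look('wrist','w_dish.png');np.save('dish.npy',W)
print(arm.current_t(),arm.current_ee_pos())
for c in arm.mark_of('packed0','wrist'): print(np.round(c['xyz'],4),round(c['conf'],2))
print([ (np.round(c['xyz'],4),round(c['conf'],2)) for c in arm.mark_of('dish','wrist')])
c,e=tiltori(17.4,1);o=np.array([.418,-.310,.026])
arm.move_ptp(o+c*.16,e)
im,W=look('wrist','w_rest.png');np.save('rest.npy',W)
print(arm.current_t())
for t in ['rest','unchecked']: print(t,[ (np.round(c['xyz'],4),round(c['conf'],2)) for c in arm.mark_of(t,'wrist')])
g=arm.trace('unchecked','wrist')
for k in g[:1]: np.save('reg.npy',k['region']);print(k['conf'],k['region'].sum())
a=cv2.imread('pics/w_dish.png');b=cv2.imread('pics/w_rest.png')
cv2.imwrite('pics/pair.png',np.hstack([a[:,120:520],b[:,120:520]]))
E
```

```text
3.8917 [0.56994633 0.03071202 0.20004576]
[ 0.5567 -0.0058  0.0041] 0.84
[ 0.5874 -0.0039  0.0053] 0.71
[0.5509 0.0598 0.0031] 0.61
[0.6046 0.0347 0.0013] 0.57
[ 6.166e-01  2.498e-01 -6.000e-04] 0.56
[(array([ 0.6242, -0.1639,  0.0008]), 0.7), (array([0.5725, 0.0292, 0.0019]), 0.57)]
5.225
rest [(array([ 0.434 , -0.309 , -0.0018]), 0.79)]
unchecked [(array([ 0.4202, -0.3124,  0.0248]), 0.87)]
0.86 1039
```

View pics/pair.png

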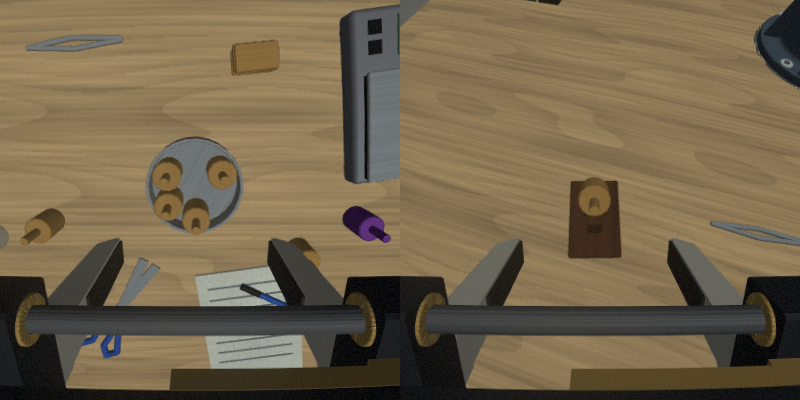

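The wrist pictures show four packed castings in the dish at (167,175), (222,172), (168,207) and (196,217), with the free sites between. In the right half the unchecked casting is in the rest at (594,197), aligned with the picture axis. Now I'll fit axis, stem tops and rim.

```bash
python3 - <<'E'
from h import *
W=np.load('rest.npy');g=np.load('reg.npy')
P=W[g];P=P[np.isfinite(P).all(1)];c,e=tiltori(17.4,1);o=np.array([.418,-.310,.026])
T=rot(e);Q=(P-o)@np.stack([T[:,0],T[:,1],c],1)*1000
s=Q[Q[:,2]>52];s=s[s[:,2]<80];f=Q[(Q[:,2]>38)&(Q[:,2]<50)]
for n,k in (('stem',s),('face',f)): print(n,len(k),np.percentile(k,[2,50,98],0).round(1))
fc=f[abs(f[:,2]-np.median(f[:,2]))<3]; print(cv2.minEnclosingCircle(fc[:,:2].astype(np.float32)))
ts=s[s[:,2]>np.percentile(s[:,2],70)];print('tip',len(ts),ts.mean(0),cv2.minEnclosingCircle(ts[:,:2].astype(np.float32)))
# rest rectangle
m=(W[...,2]<.013)&(W[...,2]>.004)&(np.hypot(W[...,0]-.44,W[...,1]+.3)<.08)
print('rest',m.sum(),cv2.minAreaRect(W[m][:,:2].astype(np.float32)*1000))
# dish
D=np.load('dish.npy');r=np.hypot(D[...,0]-.571,D[...,1]-.03)
m=(r<.066)&(r>.050)&(D[...,2]>.025)&(D[...,2]<.037);p=D[m];print('rim',len(p),cv2.minEnclosingCircle(p[:,:2].astype(np.float32)))
for x,y in [(.557,-.006),(.588,-.004),(.551,.060),(.605,.035)]:
    h=np.hypot(D[...,0]-x,D[...,1]-y)
    q=D[(h<.012)&(D[...,2]>.072)];b=D[(h<.022)&(abs(D[...,2]-.048)<.003)]
    print(len(q),q.mean(0).round(4),cv2.minEnclosingCircle(q[:,:2].astype(np.float32)),len(b),cv2.minEnclosingCircle(b[:,:2].astype(np.float32)))
E
```

```text
stem 146 [[-6.  -5.6 53.7]
 [ 0.4 -1.7 74. ]
 [ 2.9  3.  75.8]]
face 670 [[-16.7 -16.2  39.6]
 [  1.7  -1.8  44.8]
 [ 13.9  13.6  46.4]]
((-2.103628635406494, -1.3933546543121338), 17.01228141784668)
tip 44 [-1.80846839 -1.71437355 75.22833231] ((-1.9422987699508667, -1.6734787225723267), 4.561288356781006)
rest 2500 ((443.744873046875, -303.61138916015625), (99.92764282226562, 60.066707611083984), 17.91444206237793)
rim 999 ((0.5704163312911987, 0.028714429587125778), 0.0590524785220623)
962 [ 0.5482 -0.0063  0.2981] ((0.5551966428756714, -0.007296787574887276), 0.011823322623968124) 620 ((0.5577343702316284, -0.003897510003298521), 0.02142816223204136)
74 [ 0.5891 -0.0025  0.0767] ((0.590205192565918, -0.0025640425737947226), 0.004911923315376043) 513 ((0.585841953754425, -0.002941315993666649), 0.020171239972114563)
4571 [0.5464 0.06   0.3062] ((0.5494463443756104, 0.05995254963636398), 0.011897939257323742) 531 ((0.5512675046920776, 0.059985484927892685), 0.016856599599123)
70 [0.6061 0.0302 0.0769] ((0.6067324280738831, 0.030223850160837173), 0.004765221383422613) 459 ((0.606514573097229, 0.03029615804553032), 0.016856562346220016)
```

```bash
python3 - <<'E'
from h import *
c,e=tiltori(17.4,1);o=np.array([.418,-.310,.026]);T=rot(e)
g=o+T[:,0]*-.0020+T[:,1]*-.0016+c*.0496
c2,e=tiltori(17.8,1)
arm.move_ptp(g+c*.06,e)
arm.line_to(list(g),rate=.12);arm.gripper_close()
print(arm.current_opening(),arm.current_contact_force(),arm.current_ee_pos()-g)
arm.line_to([g[0],g[1],g[2]+.15],rate=.2)
print(arm.current_t(),arm.current_opening(),arm.current_contact_force())
im,W=look('wrist','held.png')
arm.move_ptp([.488,.287,.19],[180,0,180]);
print(arm.current_t(),arm.current_ee_pos())
im,W=look('scene','sc1.png')
a=cv2.imread('pics/held.png')[:,120:520];b=cv2.imread('pics/sc1.png')[80:280,300:500];cv2.imwrite('pics/pair2.png',np.hstack([a,cv2.resize(b,(400,400))]))
E
```

```text
0.09799268470935417 [-1.18339044  2.85519295  1.79294205] [-1.22934569e-04  2.13997524e-04  1.94730368e-05]
8.5083 0.09961756491811578 [-0.56220694 -0.0297131  -3.85298643]
10.6583 [0.48832765 0.286341   0.18984366]
```

View pics/pair2.png

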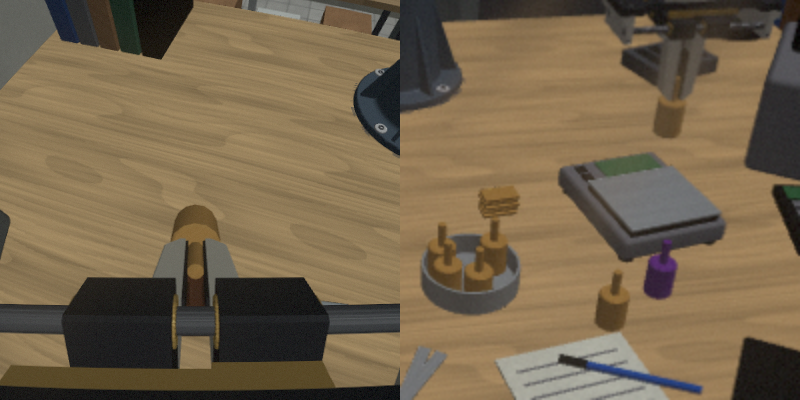

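The casting hangs straight and centred below the pads (left (195,225); scene crop (669,115)), above the pan. I'll lower it until contact.

```bash
python3 - <<'E'
from h import *
arm.line_to([.488,.287,.104],rate=.15)
print(arm.line_to([.488,.287,.094],rate=.02,until_force=4),arm.current_ee_pos(),arm.current_contact_force())
arm.ungrasp();arm.sleep(1.1)
f=arm.current_ee_pos();print(f,arm.current_t())
arm.line_to([.488,.287,.185],rate=.25)
im,W=look('wrist','scale.png');np.save('scale.npy',W)
h=np.hypot(W[...,0]-.488,W[...,1]-.287);m=W[...,2]
for z0,z1 in [(.09,.098),(.120,.128)]:
    q=W[(h<.025)&(m>z0)&(m<z1)];print(len(q),np.median(q[:,2]) if len(q) else 0,cv2.minEnclosingCircle(q[:,:2].astype(np.float32)) if len(q) else 0)
print(arm.current_t())
E
```

```text
True [0.48831736 0.28726407 0.09785888] [-0.27610409  1.97035801  2.01715286]
[0.48770639 0.28689997 0.09719197] 14.2917
750 0.09315193367227514 ((0.4882614016532898, 0.2860872447490692), 0.017166731879115105)
107 0.12299707264676474 ((0.4892565608024597, 0.2859903573989868), 0.004855742212384939)
14.8417
```

```bash
cat >> h.py <<'E'
from scipy.optimize import minimize
def stems(W,pts,z=.0768,r=.014):
    out=[]
    for x,y in pts:
        h=np.hypot(W[...,0]-x,W[...,1]-y);q=W[(h<r)&(abs(W[...,2]-z)<.004)]
        (a,b),rr=cv2.minEnclosingCircle(q[:,:2].astype(np.float32));out.append((a,b));print('stem',len(q),np.round([a,b,rr],4))
    return np.array(out)
def rim(W,c=(.5705,.029)):
    r=np.hypot(W[...,0]-c[0],W[...,1]-c[1]);m=(r<.066)&(r>.050)&(W[...,2]>.025)&(W[...,2]<.037);p=W[m]
    c,r=cv2.minEnclosingCircle(p[:,:2].astype(np.float32));print('rim',len(p),np.round([*c,r],4));return np.array(c)
def plan(fixed,free,c):
    n=len(free)
    def clr(X):
        X=X.reshape(n,2)*1e-3;v=[]
        for i in range(n):
            v.append(.038-np.hypot(*(X[i]-c)))
            v+= [np.hypot(*(X[i]-f))-.034 for f in fixed]+[np.hypot(*(X[i]-X[j]))-.034 for j in range(i)]
        return np.array(v)*1000
    f=lambda X:np.log(np.exp(-4*np.minimum(clr(X),20)).sum())
    best=minimize(f,np.array(free).ravel()*1e3,method='Nelder-Mead',options=dict(maxiter=20000,maxfev=20000,xatol=1e-3,fatol=1e-6))
    print('min clearance mm',clr(best.x).min().round(2));return best.x.reshape(n,2)*1e-3
def sites(c,phi=62): return [c]+[c+.0365*np.array([np.cos(a),np.sin(a)]) for a in np.radians([phi,phi+120])]
E
python3 - <<'E'
from h import *
W=np.load('dish.npy');c=rim(W)
s=stems(W,[(.557,-.006),(.589,-.0026),(.551,.060),(.6061,.0302)])
d=s-c;print(np.degrees(np.arctan2(d[:,1],d[:,0])),np.hypot(*d.T))
print(plan(s,sites(c),c))
E
```

```text
rim 999 [0.5704 0.0287 0.0591]
stem 73 [ 0.5538 -0.0032  0.0047]
stem 72 [ 0.5902 -0.0026  0.0049]
stem 75 [0.5521 0.0596 0.0047]
stem 70 [0.6067 0.0302 0.0048]
[-117.51552261  -57.67980774  120.65285159    2.3800377 ] [0.036024   0.03701273 0.03592867 0.03634745]
min clearance mm 1.71
[[0.57073094 0.02858888]
 [0.5878254  0.06055425]
 [0.5345442  0.02770519]]
```

```bash
python3 - <<'E'
from h import *
arm.line_to([.488,.287,.246],rate=.25,rotation=[180,0,180])
im,W=look('wrist');s=stems(W,[(.489,.286)],z=.123)[0]
off=s-[.488,.287];print('off mm',off*1e3)
assert np.all(abs(off)<.004)
arm.line_to([.488,.287,.0985],rate=.2);arm.gripper_close();print(arm.current_opening(),arm.current_ee_pos())
arm.line_to([.488,.287,.20],rate=.25)
t=np.array([.5878,.0606])-off;print('tcp',t)
arm.move_ptp([*t,.16],[180,0,-178]);arm.line_to([*t,.106],rate=.1)
arm.sleep(.2);print(arm.current_ee_pos())
print(arm.line_to([*t,.057],rate=.05,until_force=8),arm.current_ee_pos(),arm.current_contact_force(),arm.current_t())
look('scene','sc2.png');b=cv2.imread('pics/sc2.png')[130:250,270:430];cv2.imwrite('pics/sc2c.png',cv2.resize(b,(640,480)))
E
```

```text
stem 70 [0.4878 0.2864 0.0049]
off mm [-0.19445467 -0.5938406 ]
0.09902253931647347 [0.48801535 0.28703645 0.09850119]
tcp [0.58799445 0.06119384]
[0.58832857 0.06120905 0.1066746 ]
False [0.58823061 0.06120406 0.05733125] [ 0.20334474 -0.15857933 -2.95185193] 21.0
```

View pics/sc2c.png

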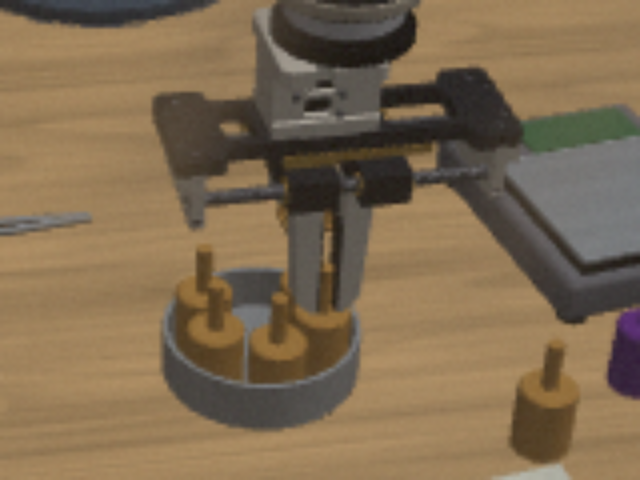

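The casting has gone between its neighbours without contact (crop (322,330)). I'll set it down, relook at the dish, then go to loose casting A (yellow; the purple one at the crop's right edge is not meant).

```bash
python3 - <<'E'
from h import *
p=[.5880,.0612]
print(arm.line_to([*p,.049],rate=.02,until_force=4),arm.current_ee_pos())
arm.ungrasp();arm.line_to([*p,.16],rate=.2)
arm.move_ptp([.57,.03,.2],[180,0,-178]);arm.sleep(.2)
im,W=look('wrist');np.save('dish2.npy',W);c=rim(W)
s=stems(W,[(.554,-.003),(.590,-.0026),(.552,.060),(.6067,.0302),(.5878,.0605)])
d=s-c;print(np.degrees(np.arctan2(d[:,1],d[:,0])).round(1),np.hypot(*d.T).round(4))
st=sites(c);print(plan(s,[st[0],st[2]],c))
arm.move_ptp([.662,.176,.2],[180,0,-178]);arm.sleep(.2)
im,W=look('wrist','A.png');print(arm.current_t(),arm.current_ee_pos())
a=stems(W,[(.662,.176)],z=.0735)[0]
q=np.hypot(W[...,0]-a[0],W[...,1]-a[1])<.02;q&=abs(W[...,2]-.044)<.004;print(np.median(im[q],0),W[q][:,2].mean())
E
```

```text
True [0.58813462 0.06120299 0.05197411]
rim 965 [0.5705 0.0286 0.0591]
stem 74 [ 0.5538 -0.0031  0.0048]
stem 71 [ 0.5877 -0.0023  0.0048]
stem 76 [0.5516 0.0597 0.0049]
stem 70 [0.6065 0.0302 0.0049]
stem 69 [0.5886 0.0599 0.0049]
[-117.7  -60.9  121.4    2.4   59.9] [0.0358 0.0354 0.0363 0.0361 0.0361]
min clearance mm 1.82
[[0.57031519 0.02900504]
 [0.53437822 0.02762585]]
24.9917 [0.66190788 0.17474885 0.20044652]
stem 68 [0.6651 0.1731 0.0047]
[136. 107.  63.] 0.04310035299872301
```

```bash
cat >> h.py <<'E'
def mstem(pt,z,n=3):
    S=[]
    for _ in range(n):
        im,W=look('wrist');h=np.hypot(W[...,0]-pt[0],W[...,1]-pt[1])
        for zz,r,R0 in((z,.012,.005),(z-.03,.0215,.017)):
            q=W[(h<r)&(abs(W[...,2]-zz)<.003)];(a,b),rr=cv2.minEnclosingCircle(q[:,:2].astype(np.float32));S.append((a,b,rr))
    S=np.array(S);print('stem',S[::2].mean(0).round(4),S[::2].std(0).round(4),'body',S[1::2].mean(0).round(4));return S[::2].mean(0)[:2]
E
python3 - <<'E'
from h import *
print(arm.current_ee_pos(),arm.current_t())
arm.line_to([.6651,.1731,.2]);arm.sleep(.3);print(arm.current_ee_pos(),arm.current_ee_pos())
a=mstem((.6651,.1731),.073);print(arm.current_t())
E
```

```text
[0.66190788 0.17474885 0.20044652] 24.9917
[0.66506423 0.17317196 0.19996532] [0.66506423 0.17317196 0.19996532]
stem [0.6646 0.173  0.005 ] [0.0002 0.0002 0.0001] body [0.6648 0.1727 0.017 ]
25.6917
```

```bash
python3 - <<'E'
from h import *
g=[.6648,.1734]
arm.line_to([*g,.0485],rate=.18);arm.gripper_close();print(arm.current_opening(),arm.current_ee_pos())
arm.line_to([*g,.17],rate=.25)
t=np.array([.5705,.0288])-[-.0002,-.0006]
arm.move_ptp([*t,.16],[180,0,-178]);arm.line_to([*t,.106],rate=.1)
arm.sleep(.2);print(arm.current_ee_pos())
hit=arm.line_to([*t,.057],rate=.05,until_force=8);print(hit,arm.current_ee_pos(),arm.current_contact_force(),arm.current_t())
if not hit:
    print(arm.line_to([*t,.049],rate=.02,until_force=4),arm.current_ee_pos())
    arm.ungrasp();arm.line_to([*t,.16],rate=.2)
    arm.move_ptp([.62,-.163,.2],[180,0,122]);arm.sleep(.3)
    b=mstem((.62,-.163),.073);print(arm.current_ee_pos(),arm.current_t())
E
```

```text
0.10302714867986514 [0.66479929 0.17346179 0.04848436]
[0.57107434 0.0294172  0.10664545]
False [0.57091376 0.02939267 0.0573163 ] [ 0.27570619  0.55995185 -3.48872249] 31.3333
True [0.57099827 0.02943882 0.05188843]
stem [ 0.623  -0.166   0.0049] [0.     0.0002 0.0001] body [ 0.6229 -0.1659  0.0169]
[ 0.62001782 -0.16262246  0.20002384] 35.0
```

```bash
python3 - <<'E'
from h import *
arm.move_ptp([.57,.03,.2],[180,0,-178]);arm.sleep(.3)
S=[];C=[]
import io,contextlib
for _ in range(3):
    im,W=look('wrist','dish3.png')
    with contextlib.redirect_stdout(io.StringIO()):
        C.append(rim(W));S.append(stems(W,[(.554,-.003),(.589,-.0026),(.552,.060),(.6067,.0302),(.5886,.0599),(.5705,.029)]))
c=np.mean(C,0);s=np.mean(S,0);d=s-c
print(c,s.round(4),np.std(S,0).max(),np.degrees(np.arctan2(d[:,1],d[:,0])).round(1),np.hypot(*d.T).round(4))
st=sites(c);t=plan(s,[st[2]],c)[0];print(t)
arm.move_ptp([.6236,-.1658,.2],[180,0,122]);arm.sleep(.3)
b=mstem((.623,-.166),.073);print(arm.current_t())
cv2.imwrite('pics/d3c.png',cv2.resize(cv2.imread('pics/dish3.png')[110:250,240:400],(640,560)))
E
```

```text
[0.57052489 0.02859313] [[ 0.5545 -0.003 ]
 [ 0.5879 -0.0026]
 [ 0.5522  0.0598]
 [ 0.6069  0.0301]
 [ 0.589   0.0604]
 [ 0.5711  0.0284]] 0.0014664123651786144 [-116.9  -60.8  120.4    2.4   59.8  -21.6] [0.0354 0.0357 0.0362 0.0364 0.0367 0.0006]
min clearance mm 2.23
[0.53476389 0.02773081]
stem [ 0.6228 -0.1661  0.0048] [0.0002 0.0001 0.0001] body [ 0.6228 -0.166   0.017 ]
37.5417
```

View pics/d3c.png

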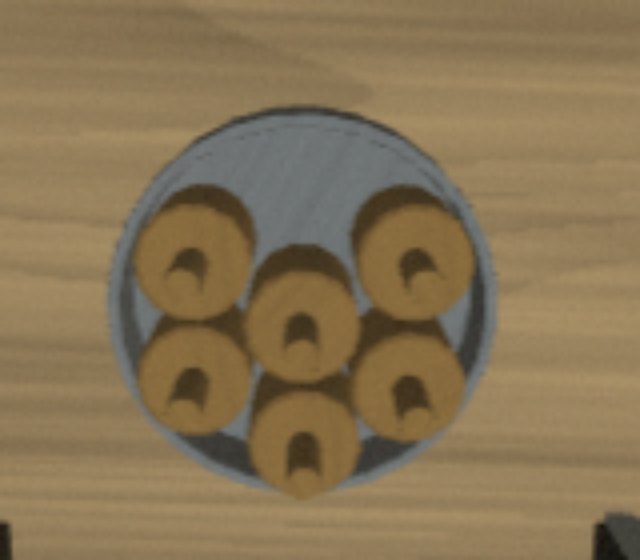

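Six castings stand upright; the free site is at the crop's top (300,180). Now loose casting B goes there.

```bash
python3 - <<'E'
from h import *
g=[.6233,-.1659]
arm.line_to([*g,.0485],rate=.18);arm.gripper_close();print(arm.current_opening(),arm.current_ee_pos())
arm.line_to([*g,.17],rate=.25)
t=np.array([.5350,.0283])
arm.move_ptp([*t,.16],[180,0,122]);arm.line_to([*t,.106],rate=.1)
arm.sleep(.2);print(arm.current_ee_pos())
hit=arm.line_to([*t,.057],rate=.05,until_force=8);print(hit,arm.current_ee_pos(),arm.current_contact_force(),arm.current_t())
if not hit:
    print(arm.line_to([*t,.049],rate=.02,until_force=4),arm.current_ee_pos())
    arm.ungrasp();arm.line_to([*t,.18],rate=.2)
    arm.move_ptp([.55,.03,.22],[180,0,-178]);arm.sleep(.3)
    im,W=look('wrist','fin.png');np.save('fin.npy',W);c=rim(W)
    s=stems(W,[(.554,-.003),(.589,-.0026),(.552,.060),(.6067,.0302),(.589,.0604),(.5711,.0284),(.5348,.0277)])
    for p in s:
        h=np.hypot(W[...,0]-p[0],W[...,1]-p[1]);q=W[(h<.015)&(abs(W[...,2]-.048)<.008)];print(np.percentile(q[:,2],[5,50,95]).round(4),end=' ')
look('scene','sc3.png');print(arm.current_t())
a=cv2.resize(cv2.imread('pics/fin.png')[110:250,240:400],(400,350));b=cv2.resize(cv2.imread('pics/sc3.png')[130:270,180:460],(800,400))
cv2.imwrite('pics/end.png',np.hstack([cv2.resize(a,(300,262)),cv2.resize(b,(500,262))]))
E
```

```text
0.10471136294986287 [ 0.62324186 -0.16590487  0.04842981]
[0.53538309 0.02830353 0.10662333]
False [0.53521666 0.02830205 0.05728929] [ 0.03418464 -1.50040244 -2.71470473] 43.3167
True [0.53508288 0.02825032 0.05192535]
rim 837 [0.5705 0.0285 0.059 ]
stem 64 [ 0.5541 -0.0028  0.0046]
stem 65 [ 0.5879 -0.0028  0.005 ]
stem 65 [0.5534 0.0604 0.0042]
stem 59 [0.6068 0.0303 0.0048]
stem 60 [0.5891 0.0594 0.0049]
stem 60 [0.5713 0.0286 0.0048]
stem 67 [0.5355 0.029  0.0048]
[0.0461 0.0473 0.0487] [0.0462 0.0473 0.0489] [0.0461 0.0472 0.0489] [0.0462 0.0473 0.05  ] [0.046  0.0472 0.049 ] [0.046  0.0473 0.0487] [0.0461 0.0473 0.0487] 47.1833
```

View pics/end.png

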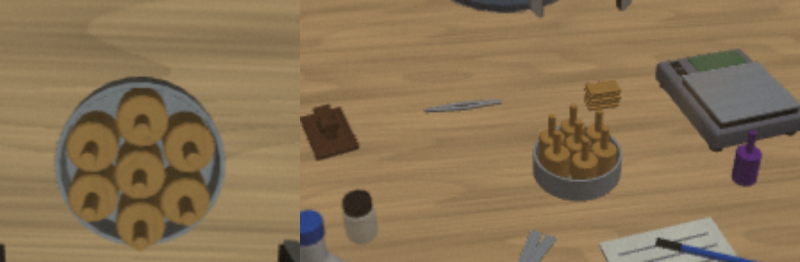

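All seven stand level in the dish, six round one, and nothing else has moved. The robot is clear at z = 0.22, so I'm handing in.

```bash
python3 -c "
from h import *
print(arm.current_t());arm.sign_off()"
```

```text
47.1833
the job is handed in; nothing more can be done
```

The job is done and handed in at 47.2 s of the 72 s allowed. No verdict was given.

- **Weighing:** I took the unchecked casting from the rest by its stem and stood it upright on the scale pan. I let go of it for over 1 s.
- **Packing:** The weighed casting went into the free outer place at about 0° in the dish's frame. The casting from beyond the scale went into the centre, and the one to the right of the dish into the place at about 120°. Each went between its neighbours without touching them hard enough to stop the move (8 N limit) and was let go only after touching the dish's floor.
- **Last checks:** All seven body tops measure 47.2–47.3 mm. The nominal height is 48 mm; the wrist camera's depth also read about 1 mm low on the scale. In the pictures all seven stand upright, six round one. The jar, bars, tweezers, the purple look-alike and the end of the scissors in view look unmoved, judged by eye.
- **Disagreements:** Stem positions varied by up to about 2.5 mm between views. The first estimates of the two loose castings from the top camera were 4–6 mm off the wrist camera's close-up readings, so I used the wrist camera's readings.

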